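# Refit the manifold's valve handles and log the job with the scanner

### The job

The heating manifold has been serviced: push every loose T-handle onto the spindle of the valve with the collar of its own colour, pressing lightly and turning it slowly until its keyways find the ribs and it drops fully home, flush on the collar. Then take the hand scanner from its cradle and hold it steady for about two seconds, level and square in front of the striped label on the white control unit with its nose about 10 cm from the label's centre, and lay it back in its cradle with its nose pointing as before. Do not knock the spray can or the two brown bottles about.

Things in the scene. Friction and masses are not known exactly. Their poses are not given: they have to be found in the camera images.
- handle_red_grip (a point): red T-handle, loose, upright, 60 mm tall, 0.14 kg; may be absent. Point: centre of its grip bar, 43 mm above its underside. The bar, 84 mm long (along x) and 18 mm wide, stands 28 to 60 mm above the underside, on a round hub of 27 mm radius with a foot flange of 34 mm radius, 8 mm thick. z up. The hub is open below, 24 mm deep: a bore, four keyways 6.6 mm wide (along x and y)
- valve_red_seat (a point): valve with the red collar (fixed; its place in the row varies). Point: centre of the collar's flat top, 50 mm above the worktop, on the axis of its upright spindle. z up. A handle resting on the rib tops has its bar centre 55 mm above this point, fully home 43 mm. The axes do NOT tell the angle of the spindle's ribs
- handle_blue_grip (a point): blue T-handle, loose, upright, 60 mm tall, 0.14 kg; may be absent. Point: centre of its grip bar, 43 mm above its underside. The bar, 84 mm long (along x) and 18 mm wide, stands 28 to 60 mm above the underside, on a round hub of 27 mm radius with a foot flange of 34 mm radius, 8 mm thick. z up. The hub is open below, 24 mm deep: a bore, four keyways 6.6 mm wide (along x and y)
- valve_blue_seat (a point): valve with the blue collar (fixed; its place in the row varies). Point: centre of the collar's flat top, 50 mm above the worktop, on the axis of its upright spindle. z up. A handle resting on the rib tops has its bar centre 55 mm above this point, fully home 43 mm. The axes do NOT tell the angle of the spindle's ribs
- handle_yellow_grip (a point): yellow T-handle, loose, upright, 60 mm tall, 0.14 kg; may be absent. Point: centre of its grip bar, 43 mm above its underside. The bar, 84 mm long (along x) and 18 mm wide, stands 28 to 60 mm above the underside, on a round hub of 27 mm radius with a foot flange of 34 mm radius, 8 mm thick. z up. The hub is open below, 24 mm deep: a bore, four keyways 6.6 mm wide (along x and y)
- valve_yellow_seat (a point): valve with the yellow collar (fixed; its place in the row varies). Point: centre of the collar's flat top, 50 mm above the worktop, on the axis of its upright spindle. z up. A handle resting on the rib tops has its bar centre 55 mm above this point, fully home 43 mm. The axes do NOT tell the angle of the spindle's ribs
- handle_green_grip (a point): green T-handle, loose, upright, 60 mm tall, 0.14 kg; may be absent. Point: centre of its grip bar, 43 mm above its underside. The bar, 84 mm long (along x) and 18 mm wide, stands 28 to 60 mm above the underside, on a round hub of 27 mm radius with a foot flange of 34 mm radius, 8 mm thick. z up. The hub is open below, 24 mm deep: a bore, four keyways 6.6 mm wide (along x and y)
- valve_green_seat (a point): valve with the green collar (fixed; its place in the row varies). Point: centre of the collar's flat top, 50 mm above the worktop, on the axis of its upright spindle. z up. A handle resting on the rib tops has its bar centre 55 mm above this point, fully home 43 mm. The axes do NOT tell the angle of the spindle's ribs
- manifold: fixed brass manifold, row of four valves 110 mm apart along its y. Each fixed spindle stands 23 mm above its collar: pointed round pilot of 8.3 mm radius; at its foot four ribs 5 mm wide, 14 mm from axis to end, a quarter turn apart, tops 12 mm above the collar. Rib angle unknown, random on each valve: feel for it; a handle drops within about 0.08 rad of any of four fits
- scanner_grip (a point): hand scanner, loose, 160 mm long, 0.16 kg. Point: middle of its grey body, 17 mm above its underside; x points to its nose (80 mm ahead), z up. Grey body 28 mm wide, 34 mm high, from 80 mm behind to 36 mm ahead of the point; black head beyond it 44 mm wide, 38 mm high
- scanner_focus (a point): the spot where the scanner reads: 100 mm in front of its nose, i.e. 180 mm ahead (x) and 3 mm above scanner_grip; axes as scanner_grip
- label (a point): centre of the striped paper label (70 x 50 mm) on the front of the white control unit (fixed, 70 x 140 x 170 mm), 90 mm above the worktop; x points into the unit, z up
- cradle_rest (a point): fixed black cradle, 170 x 70 mm. Point: where scanner_grip lies when the scanner is in it, 39 mm above the worktop; x is the way its nose points, z up. Two saddles 60 mm before and behind (each 22 mm long, top 22 mm above the worktop) with side cheeks 14 mm higher, 3 mm play a side; the middle is open down to 6 mm above the worktop
- care_can: blue and white spray can, 169 mm tall, 54 mm across, origin under its centre; leave alone
- bottle_1: small brown dropper bottle, 102 mm tall, origin under its centre; leave alone
- bottle_2: small brown dropper bottle, 102 mm tall, origin under its centre; leave alone
Not all that is in view belongs to the job. What is shaped like the part that bears handle_blue_grip but pink is not meant.

How it is judged:
By the outcome, as a careful person would: the job done as asked, in the order asked, and still so for the second after the job is handed in, with the robot touching nothing.
Of handle_red, handle_blue, handle_yellow, handle_green only 3 to 4 are there at a start; the rules pass over those that are not, and their reading is None.
At some moment in a run one of handle_red, handle_blue, handle_yellow, handle_green may be knocked a few centimetres aside while the robot is not near it.
It also fails if it takes over 210 s, if anything falls off the work surface, if the arm or the gripper's body presses on something with over 40 N, if the wrist force passes 120 N, or if a joint passes its speed limit or range.

### The arm

A 7-joint arm with a two-finger parallel gripper is mounted at the origin on a cart in front of the work surface, level with it; the furniture and walls round the work are solid. World frame = base frame: x ahead of the robot, y to its left, z up, the work surface at z = 0. Lengths are in m, angles in rad, forces in N, time in s.
With the tool pointing down it reaches from about 0.4 to 0.85 m from the base axis. Payload 10.4 kg.
Tool frame: the origin (TCP) lies at the very end of the fingers, on their centre line; the grasp point (between the pads) lies 19 mm behind it; z points along the fingers, y is the line along which they close (so a half turn about z gives the same grasp; the last joint's range is limited). The gripper opens to 85 mm and grips with 20 to 120 N. Pads are 22 mm wide; open, the fingers measure 114 mm over their backs; the gripper's body (76 mm by 85 mm) begins 54 mm behind the grasp point. The pads swing forward as they close: fully open they stand 13 mm farther back than shut.
Start: joints at [-0.826, 0.332, -0.065, 1.46, 0.022, 1.35, -0.088], TCP at [0.434, 0.45, 0.231] pointing down, gripper open.
Joint ranges: [-2.6, 2.6], [-0.5, 2.12], [-1.47, 1.34], [0.16, 2.42], [-1.27, 4.41], [0.06, 2.06], [-2.6, 2.6]. Speed limits (rad/s): [2.22, 2.22, 2.79, 2.79, 3.14, 3.14, 3.14].

### API

Orientations are given as a unit quaternion [x, y, z, w].
In Python, from workcell import r gives the robot as it stands.
- The arm moves only by the tool step_arm, never from a script. Its argument "motion" is text: rows parted by semicolons, each of 7 numbers parted by spaces: the shift along the world's x, y, z in units of 75 cm (1.0 is 75 cm), then the turn, a rotation vector about the world's x, y, z in units of 0.5 rad (1.0 is 0.5 rad), then the opening, from -1 (shut) to 1 (fully open). A call has 1 to 8 rows; each row is the pose to reach, as a shift and turn from the pose commanded when the call began; what a row does not reach only later rows make up. A row lasts 1/8 s, in which the tool goes at most 62.5 mm and 10.7 degrees, less where a joint would pass 70% of its speed; a pose out of reach is approached as far as the arm can. A call with a number of a shift or a turn outside -1 to 1 is refused whole. A call with a gripper value outside its range is refused whole. The fingers move at their own pace and stop on an object; "grip_force" is the grip in N (left out, the last holds). Time passes only in rows, so rows that repeat a pose let the fingers close. It gives the time, the measured TCP pose, the force, the opening and the grip force at its end, in the units of the state.
- r.read_state(): the state, without advancing time (a new reading comes with each control period).
- r.read_camera(name): name is "scene" or "top" or "wrist"; returns a dict with "pixels" (480x640x3 uint8, blue, green, red), "depth" (480x640 float32, m along the optical axis (not along the pixel's ray), 0 where there is no reading), "K" (3x3 intrinsics, pixels), "xyz" and "rotation" of the camera in the world; the wrist camera has in their place "tool_from_camera" (4x4, takes a point from camera to tool coordinates, whose origin is the TCP and whose axes are the flange's). Camera axes: x right, y down, z forward; pixel columns grow to the right and rows downward; lengths in m; the calibration is good to about 2 mm. A picture is of the moment at which its call begins: read the wrist's pose just before it.
- r.close_job(): hands the job in; it is judged then, once.
Trained networks look in a picture, given as the dict that the camera call returned (one of the last four; its "shot" number tells which), for a name from the list of things; names that differ only in an ending like _2 or _b are one class to them, and where a whole thing is asked for, a point or a joint stands for the part that bears it (a point fixed in the world has none). Each returns a list of dicts, best first, with "p" (0 to 1); they miss things now and then, are a little off and sometimes report something else, mostly with a low value. They report only what shows in the picture. A call takes as long as a camera call. They do not tell look-alikes from the thing itself.
- r.cut_out(target, picture): "region" (480x640 bool, what is visible of it).
- r.spot_point(target, picture): "location" ([x, y, z] in m, in world coordinates, good to about 4 mm: a listed point, or the origin of a listed thing).
The state is a dict: "t": time; "joints": joint angles; "joint_velocities": joint speeds; "effort": joint torques, N m; "tcp_pos": TCP position; "ee_rot": TCP orientation; "force": force on the tool from outside, world axes, zero at the start; "ft_torque": the same for the moment, N m; "grip_width": finger opening in m; "finger_force": force on a finger pad.
Only numpy, scipy, OpenCV 4.12 (cv2) and the standard library are available. Lean on these libraries where they do the work, as an engineer would, in place of code of your own. Each camera call takes 0.05 s, during which the arm holds its last target. There are 200 camera calls.

## Working session

There is one attempt and no reset: what is moved stays moved. The work goes in short steps, Python scripts to look and compute and a tool call to move; the robot and the scene stay as the last step left them, time stands still between calls to the robot, and variables do not carry over. Pictures are saved under pics/ and viewed, at most 14 in all, crops included, and the job is handed in when it is done.

Besides the shell and the picture viewer there is one more tool, called as name(argument=value, ...) on one line, values as JSON. step_arm: Moves the arm, as the interface text tells. Its arguments: {"type":"object","properties":{"motion":{"type":"string"},"grip_force":{"type":"number"}},"required":["motion"]}

```bash
ls; mkdir -p pics
cat > h.py <<'E'
from workcell import r
import numpy as np, cv2
from scipy.spatial.transform import Rotation as R
np.set_printoptions(precision=4,suppress=True)
def world(p,u,v,d):
    K=np.array(p["K"]);c=np.array([(u-K[0,2])/K[0,0]*d,(v-K[1,2])/K[1,1]*d,d])
    return np.array(p["xyz"])+np.array(p["rotation"])@c
def cloud(p):
    K=np.array(p["K"]);d=p["depth"];v,u=np.mgrid[:480,:640]
    c=np.stack([(u-K[0,2])/K[0,0]*d,(v-K[1,2])/K[1,1]*d,d],-1)
    return c@np.array(p["rotation"]).T+np.array(p["xyz"])
def wrist():
    s=r.read_state();p=r.read_camera("wrist");T=np.array(p["tool_from_camera"])
    Rt=R.from_quat(s["ee_rot"]).as_matrix()
    p["rotation"]=Rt@T[:3,:3];p["xyz"]=np.array(s["tcp_pos"])+Rt@T[:3,3]
    return p
E
python3 - <<'E'
from h import *
for n in ["scene","top"]:
    p=r.read_camera(n);cv2.imwrite(f"pics/{n}0.png",p["pixels"]);print(n,p["xyz"])
    for t in [f"{a}_{c}_{b}" for c in "red blue yellow green".split() for a,b in(("handle","grip"),("valve","seat"))]+["scanner_grip","label","cradle_rest","manifold","care_can","bottle_1"]:
        try:
            print(t,[(np.round(x["location"],3).tolist(),round(x["p"],2)) for x in r.spot_point(t,p)][:3])
        except Exception as e: print(t,e)
print(r.read_state())
E
```

```text
pics
scene [-0.7062  0.118   1.1424]
handle_red_grip [([0.423, 0.046, 0.043], 0.45)]
valve_red_seat [([0.634, 0.195, 0.054], 0.68)]
handle_blue_grip [([0.521, -0.266, 0.039], 0.93), ([0.316, 0.28, 0.037], 0.81), ([0.314, 0.157, 0.042], 0.75)]
valve_blue_seat [([0.625, 0.081, 0.051], 0.6)]
handle_yellow_grip [([0.416, -0.216, 0.044], 0.72)]
valve_yellow_seat []
handle_green_grip [([0.448, 0.2, 0.044], 0.67)]
valve_green_seat [([0.614, -0.136, 0.05], 0.64)]
scanner_grip [([0.518, 0.312, 0.037], 0.68), ([0.515, 0.307, 0.037], 0.62)]
label [([0.628, -0.361, 0.093], 0.97)]
cradle_rest [([0.513, 0.307, 0.036], 0.97), ([0.628, 0.423, 0.002], 0.45), ([0.615, -0.133, 0.052], 0.41)]
manifold []
care_can [([0.628, 0.425, 0.001], 0.81), ([0.512, 0.31, 0.037], 0.49)]
bottle_1 [([0.411, -0.503, 0.001], 0.82), ([0.47, -0.498, 0.002], 0.61)]
top [ 0.3491 -0.0344  1.4162]
handle_red_grip []
valve_red_seat [([0.625, 0.189, 0.05], 0.79)]
handle_blue_grip [([0.312, -0.498, 0.042], 0.97), ([0.422, -0.075, 0.044], 0.92), ([0.319, 0.159, 0.043], 0.92)]
valve_blue_seat [([0.63, 0.086, 0.046], 0.59)]
handle_
[... 481 characters left out ...]
0.317, 0.039], 0.85)]
manifold [([0.621, 0.03, 0.0], 0.8)]
care_can [([0.628, 0.427, -0.004], 0.78)]
bottle_1 [([0.407, -0.497, -0.002], 0.58), ([0.475, -0.499, 0.001], 0.43)]
{'t': 1.5, 'joints': array([-0.8256,  0.3322, -0.0647,  1.4601,  0.0216,  1.3499, -0.0885]), 'joint_velocities': array([ 0.0002, -0.0002, -0.0015, -0.0021, -0.0001, -0.0002, -0.0008]), 'effort': array([ -0.0005, -62.5218,   0.0485, -39.1831,   0.0164,   0.0018,
         0.    ]), 'tcp_pos': array([0.4341, 0.4497, 0.2313]), 'ee_rot': array([0.3745, 0.9272, 0.0001, 0.    ]), 'force': array([-1.1976,  0.2406, -0.6864]), 'ft_torque': array([-0.0351, -0.006 , -0.0169]), 'finger_force': 0.0, 'grip_width': 0.0856091563861929}
```

View pics/top0.png

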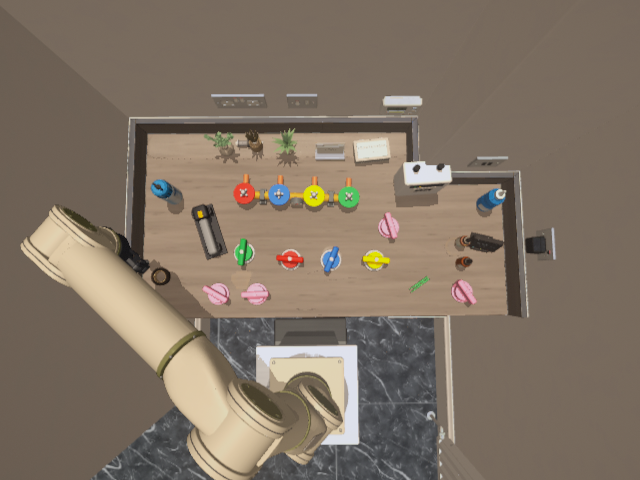

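View pics/scene0.png

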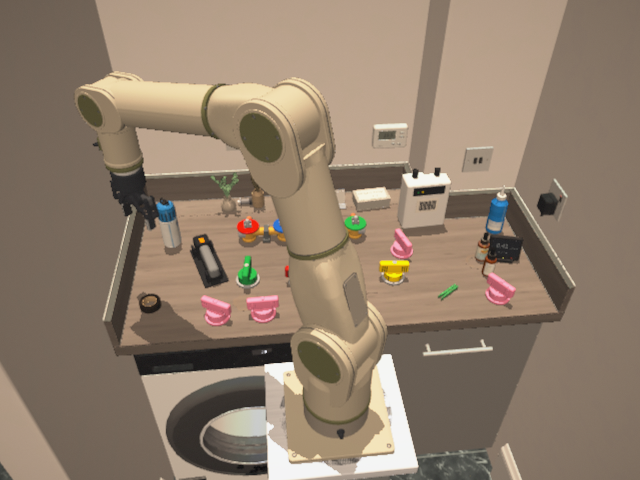

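```bash
cat >> h.py <<'E'
HSV={"red":[(0,4),(176,180)],"yellow":[(24,34)],"green":[(50,75)],"blue":[(98,120)]}
def handle(p,c,near,rad=0.07,zlo=.048,zhi=.072):
    "bar centre, yaw from the depth+colour points near a place"
    X=cloud(p);h=cv2.cvtColor(p["pixels"],cv2.COLOR_BGR2HSV)
    m=np.zeros((480,640),bool)
    for a,b in HSV[c]: m|=(h[...,0]>=a)&(h[...,0]<=b)
    m&=(h[...,1]>120)&(p["depth"]>0)&(np.hypot(X[...,0]-near[0],X[...,1]-near[1])<rad)&(X[...,2]>zlo)&(X[...,2]<zhi)
    if m.sum()<15: return None
    P=X[m]; (cx,cy),(w,hh),a=cv2.minAreaRect((P[:,:2]*1000).astype(np.float32))
    if w<hh: a+=90
    q=P[:,:2]-P[:,:2].mean(0);w_,V=np.linalg.eigh(q.T@q);pca=np.degrees(np.arctan2(V[1,1],V[0,1]))%180
    return np.array([cx/1000,cy/1000]),a%180,pca,(round(w),round(hh)),np.median(P[:,2]),m.sum()
def go(pos,ex=None,rows=8):
    "needed shift/turn units from the present (commanded~measured) pose; yaw of tool y in deg"
    s=r.read_state();d=(np.array(pos)-s["tcp_pos"])/0.75
    Rt=R.from_quat(s["ee_rot"]).as_matrix();yy=np.degrees(np.arctan2(Rt[1,1],Rt[0,1]))
    t=0
    if ex is not None: t=(ex-yy+90)%180-90
    print("shift",d,"rows min",np.linalg.norm(d)*.75/.0625,"yawturn units",np.radians(t)/.5,"deg",t,"ynow",yy,"tilt",Rt[:,2],"j7",s["joints"][6])
E
python3 - <<'E'
from h import *
p=r.read_camera("top")
N=dict(red=(.423,.046),blue=(.422,-.075),yellow=(.416,-.217),green=(.448,.198))
for c in N: print(c,handle(p,c,N[c]))
p=wrist();print(p["tool_from_camera"],p["K"])
go([.44,0,.33],90)
E
```

```text
Traceback (most recent call last):
  File "h.py", line 20, in handle
    X=cloud(p);h=cv2.cvtColor(p["pixels"],cv2.COLOR_BGR2HSV)
  File "h.py", line 11, in cloud
    return c@np.array(p["rotation"]).T+np.array(p["xyz"])
           ~^~~~~~~~~~~~~~~~~~~~~~~~~~
ValueError: matmul: Input operand 1 has a mismatch in its core dimension 0, with gufunc signature (n?,k),(k,m?)->(n?,m?) (size 4 is different from 3)
```

Rotation is a quaternion for fixed cameras.

```bash
sed -i 's/np.array(p\["rotation"\])/rot(p)/' h.py
cat >> h.py <<'E'
def rot(p):
    a=np.array(p["rotation"]); return R.from_quat(a).as_matrix() if a.size==4 else a
E
python3 - <<'E'
from h import *
p=r.read_camera("top")
N=dict(red=(.423,.046),blue=(.422,-.075),yellow=(.416,-.217),green=(.448,.198))
for c in N: print(c,handle(p,c,N[c]))
p=wrist();print(p["tool_from_camera"],p["K"])
go([.44,0,.33],90)
E
```

```text
red (array([0.4225, 0.0509]), 84.89031982421875, np.float64(84.80413355017924), (81, 18), np.float64(0.05954614551554016), np.int64(133))
blue (array([ 0.4187, -0.0772]), 156.20467376708984, np.float64(156.11533430367476), (18, 80), np.float64(0.05948926227579654), np.int64(125))
yellow (array([ 0.4177, -0.2175]), 84.46143341064453, np.float64(84.84962283747643), (82, 18), np.float64(0.05964223644110778), np.int64(141))
green (array([0.4436, 0.199 ]), 173.34770965576172, np.float64(173.45069996380403), (20, 79), np.float64(0.05874496533192164), np.int64(138))
[[ 0.0002 -0.9505 -0.3106  0.0805]
 [ 1.      0.0001  0.0002  0.0004]
 [-0.0002 -0.3106  0.9505 -0.1424]
 [ 0.      0.      0.      1.    ]] [[343.4234   0.     325.9421]
 [  0.     343.4234 238.5771]
 [  0.       0.       1.    ]]
shift [ 0.0079 -0.5996  0.1316] rows min 7.366788991325542 yawturn units 1.5356823041603431 deg 43.99405735065662 ynow 46.00594264934338 tilt [ 0.      0.0001 -1.    ] j7 -0.08852587894367155
```

step_arm(motion="0.115 -0.56 0.025 0 0 0.77 1;0.115 -0.56 0.025 0 0 0.77 1;0.115 -0.56 0.025 0 0 0.77 1;0.115 -0.56 0.025 0 0 0.77 1;0.115 -0.56 0.025 0 0 0.77 1;0.115 -0.56 0.025 0 0 0.77 1;0.115 -0.56 0.025 0 0 0.77 1;0.115 -0.56 0.025 0 0 0.77 1")

```text
t: 2.65
tcp_pos: [0.5209, 0.0246, 0.2506]
ee_rot: [0.194, 0.981, -0.0, 0.001]
force: [-0.0, 0.7, -0.3]
grip_width: 0.0855
finger_force: 0.0
```

step_arm(motion="0 0 0 0 0 0.77 1;0 0 0 0 0 0.77 1;0 0 0 0 0 0.77 1;0 0 0 0 0 0.77 1;0 0 0 0 0 0.77 1;0 0 0 0 0 0.77 1")

```text
t: 3.4
tcp_pos: [0.5203, 0.0298, 0.2501]
ee_rot: [-0.001, 1.0, 0.0, -0.0]
force: [0.4, -0.8, -0.5]
grip_width: 0.0852
finger_force: 0.0
```

Run:
```python
from h import *
p=wrist();cv2.imwrite("pics/w1.png",p["pixels"])
np.savez("w1.npz",pix=p["pixels"],depth=p["depth"],K=p["K"],xyz=p["xyz"],rotation=p["rotation"])
N=dict(red=(.423,.046),blue=(.422,-.075),yellow=(.416,-.217),green=(.448,.198))
for c in N: print(c,handle(p,c,N[c]))
for c in N:
    print(c,[(x["location"],x["p"]) for x in r.spot_point(f"valve_{c}_seat",p)][:2])
go([.444,.199,.15],83.4)
```

```text
red (array([0.4221, 0.05  ]), 84.3295669555664, np.float64(84.28185662860443), (83, 18), np.float64(0.05907236899557833), np.int64(1739))
blue (array([ 0.4195, -0.0783]), 156.1193084716797, np.float64(156.317603098945), (19, 83), np.float64(0.0590072945972237), np.int64(1863))
yellow (array([ 0.4174, -0.2174]), 83.9113998413086, np.float64(84.44706836490559), (83, 18), np.float64(0.05916163418533116), np.int64(1616))
green (array([0.4446, 0.1971]), 173.81287384033203, np.float64(173.48117301156543), (18, 83), np.float64(0.05890632566655732), np.int64(1900))
red [([0.6267, 0.1925, 0.051], 0.74), ([0.4431, 0.1972, 0.0426], 0.74)]
blue [([0.6248, 0.0803, 0.0519], 0.57)]
yellow [([0.6216, -0.0249, 0.0537], 0.84), ([0.4198, -0.0822, 0.0426], 0.65)]
green [([0.6136, -0.1384, 0.0538], 0.79), ([0.4193, -0.0778, 0.043], 0.58)]
shift [-0.1018  0.2258 -0.1335] rows min 3.3762875132617447 yawturn units -0.2340632763346632 deg -6.705418936490261 ynow 90.10541893649027 tilt [ 0.      0.0001 -1.    ] j7 1.4410049377197363
```

View pics/w1.png

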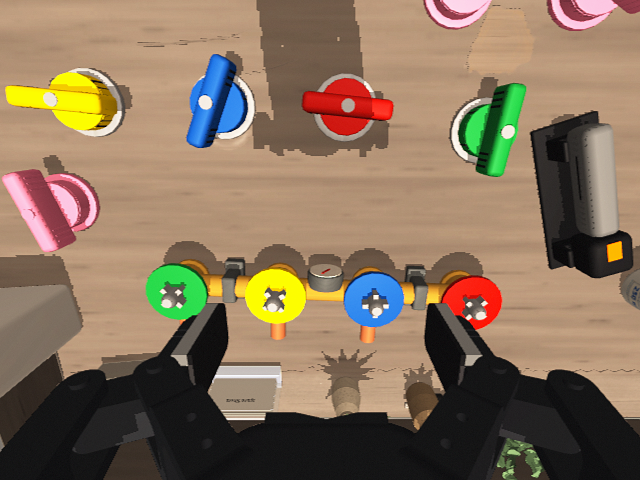

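```bash
cat >> h.py <<'E'
def valve(p,c,near):
    X=cloud(p);h=cv2.cvtColor(p["pixels"],cv2.COLOR_BGR2HSV)
    d=np.hypot(X[...,0]-near[0],X[...,1]-near[1])
    m=np.zeros((480,640),bool)
    for a,b in HSV[c]: m|=(h[...,0]>=a)&(h[...,0]<=b)
    col=m&(h[...,1]>120)&(d<.05)&(abs(X[...,2]-.05)<.006)
    P=X[col];hull=cv2.convexHull((P[:,:2]*1000).astype(np.float32))
    (cx,cy),rad=cv2.minEnclosingCircle(hull)
    (ex,ey),ax,_=cv2.fitEllipse(hull)
    C=np.array([ex,ey])/1000
    g=(d<.03)&(h[...,1]<90)&(p["depth"]>0)
    Q=X[g&(abs(X[...,2]-.062)<.005)][:,:2]-C
    rr=np.hypot(*Q.T);Qs=Q[(rr>.0095)&(rr<.0155)]
    th=np.arctan2(Qs[:,1],Qs[:,0]);z=np.exp(4j*th).mean()
    tip=X[g&(X[...,2]>.07)][:,:2]
    return dict(C=C,circ=np.array([cx,cy])/1000,rad=rad,ax=ax,z=np.median(P[:,2]),rib=np.degrees(np.angle(z)/4)%90,conf=abs(z),n=len(Qs),ribc=Q.mean(0)+C if len(Q) else None,tip=tip.mean(0) if len(tip) else None)
E
python3 - <<'E'
from h import *
f=np.load("w1.npz");p=dict(f);p["pixels"]=p.pop("pix")
V=dict(red=(.626,.191),blue=(.625,.082),yellow=(.621,-.027),green=(.614,-.137))
for c in V: print(c,valve(p,c,V[c]))
cv2.imwrite("pics/v1.png",cv2.resize(p["pixels"][255:345,130:520],None,fx=2,fy=2,interpolation=cv2.INTER_CUBIC))
E
```

```text
red {'C': array([0.6274, 0.1951]), 'circ': array([0.6292, 0.1936]), 'rad': 34.07714080810547, 'ax': (59.939918518066406, 69.46546936035156), 'z': np.float64(0.04975310038655559), 'rib': np.float64(50.41798200991564), 'conf': np.float64(0.46871866508452154), 'n': 92, 'ribc': array([0.626 , 0.1904]), 'tip': array([0.6288, 0.1925])}
blue {'C': array([0.6246, 0.0837]), 'circ': array([0.6248, 0.0832]), 'rad': 33.8927116394043, 'ax': (66.33987426757812, 67.15553283691406), 'z': np.float64(0.04977676613921583), 'rib': np.float64(0.9783402945997193), 'conf': np.float64(0.8312516084531636), 'n': 90, 'ribc': array([0.6212, 0.0826]), 'tip': array([0.6238, 0.0833])}
yellow {'C': array([ 0.6204, -0.0261]), 'circ': array([ 0.6205, -0.0259]), 'rad': 33.92653274536133, 'ax': (66.96852111816406, 67.2637710571289), 'z': np.float64(0.049762131067467574), 'rib': np.float64(37.153096540741686), 'conf': np.float64(0.8417876417108591), 'n': 86, 'ribc': array([ 0.6166, -0.0241]), 'tip': array([ 0.6192, -0.0258])}
green {'C': array([ 0.6153, -0.1356]), 'circ': array([ 0.6153, -0.1355]), 'rad': 33.970680236816406, 'ax': (66.39867401123047, 67.55915069580078), 'z': np.float64(0.049736312106515024), 'rib': np.float64(41.55135597914875), 'conf': np.float64(0.8563135613973947), 'n': 89, 'ribc': array([ 0.6123, -0.1325]), 'tip': array([ 0.615 , -0.1348])}
```

View pics/v1.png

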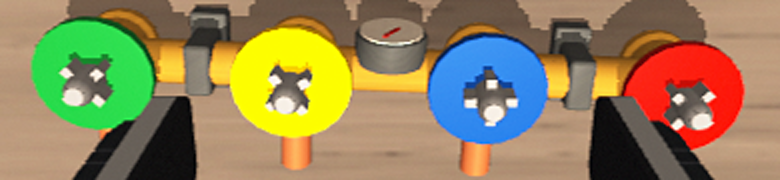

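step_arm(motion="-0.101 0.223 -0.173 0 0 -0.227 1;-0.101 0.223 -0.173 0 0 -0.227 1;-0.101 0.223 -0.173 0 0 -0.227 1;-0.101 0.223 -0.173 0 0 -0.227 1;-0.101 0.223 -0.173 0 0 -0.227 1;-0.101 0.223 -0.173 0 0 -0.227 1")

```text
t: 4.4
tcp_pos: [0.4452, 0.1964, 0.1208]
ee_rot: [0.056, 0.998, 0.0, 0.0]
force: [0.4, -0.3, -0.5]
grip_width: 0.0851
finger_force: 0.0
```

Run:
```python
from h import *
p=wrist();print(handle(p,"green",(.4446,.197)))
go([.4446,.1971,.032],83.6)
```

```text
(array([0.4435, 0.1982]), 173.07408142089844, np.float64(173.75447540582297), (18, 82), np.float64(0.059211304640635065), np.int64(3030))
shift [-0.0013  0.0013 -0.1187] rows min 1.4251249270340014 yawturn units 0.0023628205641535926 deg 0.06768982303636051 ynow 83.53231017696363 tilt [ 0.0012  0.0003 -1.    ] j7 0.9481015543999657
```

step_arm(motion="-0.001 0.002 -0.06 0 0 0 1;-0.001 0.002 -0.118 0 0 0 1;-0.001 0.002 -0.118 0 0 0 1;-0.001 0.002 -0.118 0 0 0 -1;-0.001 0.002 -0.118 0 0 0 -1;-0.001 0.002 -0.118 0 0 0 -1;-0.001 0.002 -0.118 0 0 0 -1;-0.001 0.002 -0.118 0 0 0 -1", grip_force=50)

```text
t: 5.45
tcp_pos: [0.4444, 0.1987, 0.0327]
ee_rot: [0.056, 0.998, 0.0, 0.001]
force: [-1.4, -0.9, 7.0]
grip_width: 0.0171
finger_force: 50.0
```

step_arm(motion="0 0 0.02 0 0 0 -1;0 0 0.1 0 0 0 -1;0 0 0.2 0 0 0 -1;0 0 0.2 0 0 0 -1;0 0 0.2 0 0 0 -1")

```text
t: 6.08
tcp_pos: [0.444, 0.1985, 0.1826]
ee_rot: [0.056, 0.998, 0.0, 0.001]
force: [0.8, 0.8, -2.9]
grip_width: 0.0171
finger_force: 49.6
```

Run:
```python
from h import *
p=wrist();cv2.imwrite("pics/w2.png",p["pixels"])
s=r.read_state();print(s["tcp_pos"],s["force"],s["grip_width"])
print(handle(p,"green",s["tcp_pos"],zlo=.19,zhi=.25))
go([.6153,-.1356,.18],41.6)
```

```text
[0.4433 0.1982 0.1811] [-0.4232 -0.2601 -1.5821] 0.016887727886547
(array([0.4417, 0.1974]), 158.16938018798828, np.float64(173.8038119988527), (41, 80), np.float64(0.20901458030964226), np.int64(7617))
shift [ 0.2293 -0.445  -0.0015] rows min 6.007663655282444 yawturn units -1.4670914949898595 deg -42.02907541122865 ynow 83.62907541122865 tilt [-0.0009 -0.0004 -1.    ] j7 0.9447069770390084
```

View pics/w2.png

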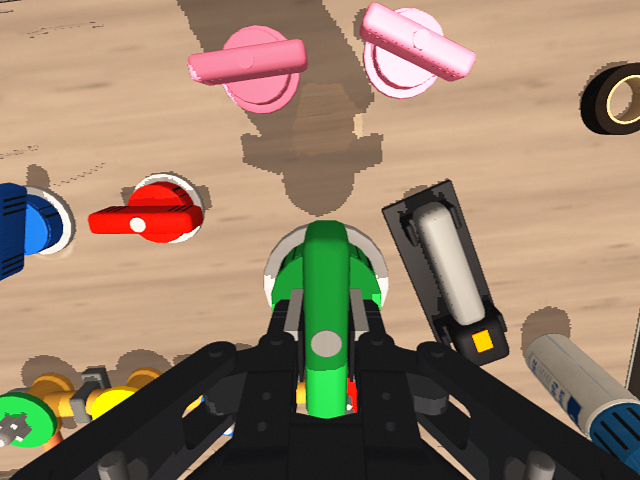

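step_arm(motion="0.229 -0.445 0 0 0 -0.733 -1;0.229 -0.445 0 0 0 -0.733 -1;0.229 -0.445 0 0 0 -0.733 -1;0.229 -0.445 0 0 0 -0.733 -1;0.229 -0.445 0 0 0 -0.733 -1;0.229 -0.445 0 0 0 -0.733 -1;0.229 -0.445 0 0 0 -0.733 -1;0.229 -0.445 0 0 0 -0.733 -1")

```text
t: 7.12
tcp_pos: [0.6146, -0.1349, 0.1795]
ee_rot: [0.237, 0.972, -0.0, -0.002]
force: [0.2, 0.6, -1.2]
grip_width: 0.0171
finger_force: 49.6
```

step_arm(motion="0 0 0 0 0 -0.733 -1;0 0 0 0 0 -0.733 -1;0 0 -0.03 0 0 -0.733 -1;0 0 -0.06 0 0 -0.733 -1;0 0 -0.06 0 0 -0.733 -1;0 0 -0.06 0 0 -0.733 -1")

```text
t: 7.88
tcp_pos: [0.6158, -0.1345, 0.1375]
ee_rot: [0.409, 0.912, 0.0, 0.0]
force: [-0.4, 0.2, -1.9]
grip_width: 0.017
finger_force: 49.5
```

Run:
```python
from h import *
p=wrist();cv2.imwrite("pics/w3.png",p["pixels"])
s=r.read_state();print(s["tcp_pos"],s["force"])
try: print(valve(p,"green",(.6153,-.1356)))
except Exception as e: print(e)
go([.6153,-.1356,.12],41.6)
```

```text
[ 0.616  -0.1348  0.1379] [-0.8816 -0.2283 -1.0109]
{'C': array([ 0.6152, -0.135 ]), 'circ': array([ 0.6117, -0.1314]), 'rad': 32.626251220703125, 'ax': (65.63099670410156, 66.2586441040039), 'z': np.float64(0.04965442268160919), 'rib': np.float64(nan), 'conf': np.float64(nan), 'n': 0, 'ribc': None, 'tip': array([ 0.6061, -0.1249])}
shift [-0.001  -0.0011 -0.0238] rows min 0.2862885900780455 yawturn units -0.002604575829260033 deg -0.0746156012191932 ynow 41.6746156012192 tilt [ 0.0013  0.0002 -1.    ] j7 0.9792565714892961h.py:51: RuntimeWarning: Mean of empty slice.
  th=np.arctan2(Qs[:,1],Qs[:,0]);z=np.exp(4j*th).mean()
  ret = ret.dtype.type(ret / rcount)
```

View pics/w3.png

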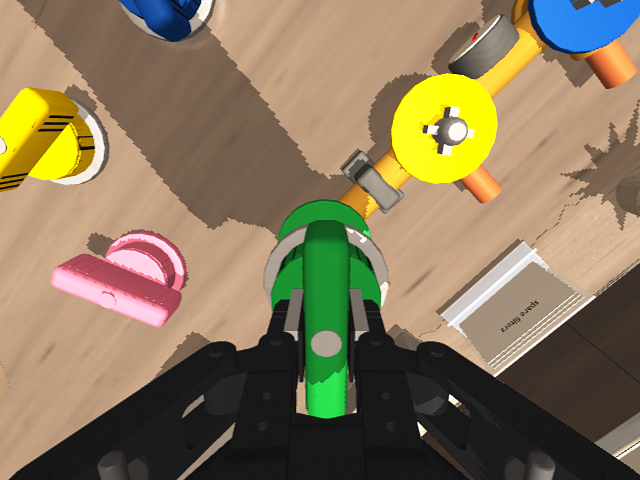

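step_arm(motion="-0.001 -0.001 -0.025 0 0 0 -1;-0.001 -0.001 -0.048 0 0 0 -1;-0.001 -0.001 -0.053 0 0 0 -1;-0.001 -0.001 -0.057 0 0 0 -1;-0.001 -0.001 -0.06 0 0 0 -1;-0.001 -0.001 -0.06 0 0 0 -1")

```text
t: 8.68
tcp_pos: [0.6147, -0.1361, 0.0918]
ee_rot: [0.41, 0.912, -0.0, -0.0]
force: [0.5, 0.1, -1.8]
grip_width: 0.0176
finger_force: 49.5
```

step_arm(motion="0 0 -0.004 0 0 0 -1;0 0 -0.008 0 0 0 -1;0 0 -0.011 0 0 0 -1;0 0 -0.013 0 0 0 -1;0 0 -0.013 0 0 0 -1")

```text
t: 9.3
tcp_pos: [0.6147, -0.1361, 0.0828]
ee_rot: [0.41, 0.912, 0.0, -0.0]
force: [-3.9, 0.7, 5.6]
grip_width: 0.0175
finger_force: 50.5
```

step_arm(motion="0 0 -0.003 0 0 0 -1;0 0 -0.003 0 0 0 0;0 0 -0.003 0 0 0 0;0 0 -0.003 0 0 0 0;0 0 0.06 0 0 0 0;0 0 0.14 0 0 0 0;0 0 0.16 0 0 0 0")

```text
t: 10.18
tcp_pos: [0.6166, -0.1367, 0.2065]
ee_rot: [0.41, 0.912, 0.001, 0.003]
force: [0.3, -0.4, 0.3]
grip_width: 0.0425
finger_force: 0.0
```

step_arm(motion="-0.26 0.077 -0.05 0 0 0.859 1;-0.26 0.077 -0.05 0 0 0.859 1;-0.26 0.077 -0.05 0 0 0.859 1;-0.26 0.077 -0.11 0 0 0.859 1;-0.26 0.077 -0.11 0 0 0.859 1;-0.26 0.077 -0.11 0 0 0.859 1")

```text
t: 10.92
tcp_pos: [0.4214, -0.0787, 0.1209]
ee_rot: [0.206, 0.979, -0.0, 0.001]
force: [-0.4, 1.3, -0.2]
grip_width: 0.0853
finger_force: 0.0
```

Run:
```python
from h import *
s=r.read_state();print(s["tcp_pos"])
p=wrist();a=handle(p,"blue",(.4195,-.0783));print(a)
if a: go([*a[0],.032],a[1]-90)
print(handle(p,"green",(.615,-.136),zlo=.09,zhi=.13))
t=r.read_camera("top");print(handle(t,"green",(.615,-.136),zlo=.09,zhi=.13))
N=dict(red=(.423,.046),yellow=(.416,-.217))
for c in N: print(c,handle(t,c,N[c]))
```

```text
[ 0.4214 -0.0787  0.1209]
(array([ 0.4187, -0.0782]), 156.66194915771484, np.float64(156.38454696486218), (18, 83), np.float64(0.05921410278494921), np.int64(3048))
shift [-0.0041  0.0007 -0.1188] rows min 1.4268425454298053 yawturn units 0.015864138781269698 deg 0.4544740988882836 ynow 66.20747505882656 tilt [ 0.002  -0.0004 -1.    ] j7 1.2314329068177718
None
(array([ 0.6146, -0.1344]), 131.34407424926758, np.float64(131.4320314017537), (18, 82), np.float64(0.10830176712120543), np.int64(137))
red (array([0.4227, 0.0507]), 84.33259582519531, np.float64(84.44182527174206), (80, 18), np.float64(0.06003453071962106), np.int64(132))
yellow (array([ 0.4178, -0.2175]), 84.76793670654297, np.float64(84.90272979858864), (82, 18), np.float64(0.05938249705607235), np.int64(140))
```

step_arm(motion="-0.003 0.001 -0.06 0 0 0.01 1;-0.003 0.001 -0.1175 0 0 0.01 1;-0.003 0.001 -0.1175 0 0 0.01 1;-0.003 0.001 -0.1175 0 0 0.01 -1;-0.003 0.001 -0.1175 0 0 0.01 -1;-0.003 0.001 -0.1175 0 0 0.01 -1;-0.003 0.001 -0.1175 0 0 0.01 -1;-0.003 0.001 -0.1175 0 0 0.01 -1", grip_force=50)

```text
t: 12.02
tcp_pos: [0.4181, -0.0776, 0.0322]
ee_rot: [0.203, 0.979, 0.0, 0.001]
force: [-1.6, -0.4, 6.9]
grip_width: 0.0176
finger_force: 52.6
```

step_arm(motion="0 0 0.02 0 0 0 -1;0 0 0.1 0 0 0 -1;0 0 0.2 0 0 0 -1;0 0 0.2 0 0 0 -1;0 0 0.2 0 0 0 -1;0 0 0.2 0 0 0 -1")

```text
t: 12.78
tcp_pos: [0.4165, -0.0775, 0.1799]
ee_rot: [0.203, 0.979, -0.0, -0.001]
force: [0.7, 0.4, -0.9]
grip_width: 0.0168
finger_force: 51.6
```

Run:
```python
from h import *
s=r.read_state();print(s["tcp_pos"],s["grip_width"])
go([.6246,.0834,.14],91)
```

```text
[ 0.4165 -0.0775  0.1799] 0.01684077138075195
shift [ 0.2774  0.2145 -0.0532] rows min 4.2565447227070115 yawturn units 0.8544824206846597 deg 24.47911818667656 ynow 66.52088181332344 tilt [-0.0028  0.     -1.    ] j7 1.2139161733488648
```

step_arm(motion="0.277 0.2145 0 0 0 0.854 -1;0.277 0.2145 0 0 0 0.854 -1;0.277 0.2145 0 0 0 0.854 -1;0.277 0.2145 0 0 0 0.854 -1;0.277 0.2145 0 0 0 0.854 -1;0.277 0.2145 -0.03 0 0 0.854 -1;0.277 0.2145 -0.06 0 0 0.854 -1;0.277 0.2145 -0.06 0 0 0.854 -1")

```text
t: 13.78
tcp_pos: [0.6232, 0.0823, 0.1333]
ee_rot: [-0.008, 1.0, -0.001, -0.003]
force: [0.3, 0.5, -1.4]
grip_width: 0.0172
finger_force: 51.5
```

Run:
```python
from h import *
s=r.read_state();print(s["tcp_pos"])
p=wrist()
v=valve(p,"blue",(.6246,.0834));print(v["C"])
go([.6246,.0834,.0947],91)
```

```text
[0.6232 0.0823 0.1333]
[0.6231 0.0841]
shift [ 0.0005  0.0012 -0.0538] rows min 0.6458920151311808 yawturn units 0.0019151558230200416 deg 0.05486517288447601 ynow 90.94513482711552 tilt [-0.0032 -0.0009 -1.    ] j7 1.4380411808564748h.py:51: RuntimeWarning: Mean of empty slice.
  th=np.arctan2(Qs[:,1],Qs[:,0]);z=np.exp(4j*th).mean()
  ret = ret.dtype.type(ret / rcount)
```

step_arm(motion="0.0005 0.001 -0.025 0 0 0 -1;0.0005 0.001 -0.043 0 0 0 -1;0.0005 0.001 -0.048 0 0 0 -1;0.0005 0.001 -0.052 0 0 0 -1;0.0005 0.001 -0.056 0 0 0 -1;0.0005 0.001 -0.056 0 0 0 -1")

```text
t: 14.58
tcp_pos: [0.6254, 0.0835, 0.0944]
ee_rot: [-0.008, 1.0, -0.0, -0.0]
force: [-4.3, -3.9, -1.6]
grip_width: 0.0169
finger_force: 51.6
```

step_arm(motion="0 0 -0.004 0 0 0 -1;0 0 -0.007 0 0 0 -1;0 0 -0.01 0 0 0 -1;0 0 -0.013 0 0 0 -1;0 0 -0.016 0 0 0 -1;0 0 -0.016 0 0 0 -1")

```text
t: 15.32
tcp_pos: [0.6247, 0.0838, 0.0825]
ee_rot: [-0.009, 1.0, -0.0, -0.001]
force: [-8.0, -2.5, 4.3]
grip_width: 0.0172
finger_force: 52.2
```

step_arm(motion="0 0 -0.003 0 0 0 -1;0 0 -0.003 0 0 0 0;0 0 -0.003 0 0 0 0;0 0 -0.003 0 0 0 0;0 0 0.06 0 0 0 0;0 0 0.14 0 0 0 0;0 0 0.16 0 0 0 0")

```text
t: 16.2
tcp_pos: [0.6277, 0.0844, 0.2071]
ee_rot: [-0.009, 1.0, 0.001, 0.003]
force: [0.1, -0.3, -0.5]
grip_width: 0.0425
finger_force: 0.0
```

step_arm(motion="-0.276 -0.4016 0 0 0 -0.843 1;-0.276 -0.4016 0 0 0 -0.843 1;-0.276 -0.4016 0 0 0 -0.843 1;-0.276 -0.4016 0 0 0 -0.843 1;-0.276 -0.4016 0 0 0 -0.843 1;-0.276 -0.4016 0 0 0 -0.843 1")

```text
t: 16.95
tcp_pos: [0.4171, -0.2189, 0.2022]
ee_rot: [0.201, 0.98, 0.0, 0.0]
force: [-0.1, -0.4, -0.3]
grip_width: 0.0854
finger_force: 0.0
```

step_arm(motion="0 0 -0.05 0 0 -0.843 1;0 0 -0.05 0 0 -0.843 1;0 0 -0.05 0 0 -0.843 1")

```text
t: 17.32
tcp_pos: [0.4183, -0.2171, 0.1642]
ee_rot: [0.403, 0.915, -0.0, -0.001]
force: [-0.4, 1.2, 0.3]
grip_width: 0.0856
finger_force: 0.0
```

step_arm(motion="0 0 0 0 0 -0.843 1;0 0 0 0 0 -0.843 1;0 0 0 0 0 -0.843 1")

```text
t: 17.7
tcp_pos: [0.4186, -0.217, 0.1645]
ee_rot: [0.585, 0.811, -0.0, -0.0]
force: [0.2, -0.2, 0.7]
grip_width: 0.085
finger_force: 0.0
```

step_arm(motion="0 0 -0.06 0 0 -0.843 1;0 0 -0.06 0 0 -0.843 1;0 0 -0.06 0 0 -0.843 1;0 0 -0.06 0 0 -0.843 1;0 0 -0.06 0 0 -0.843 1")

```text
t: 18.32
tcp_pos: [0.4187, -0.2171, 0.1198]
ee_rot: [0.74, 0.672, 0.0, 0.0]
force: [-0.0, -0.0, -0.2]
grip_width: 0.0855
finger_force: 0.0
```

Run:
```python
from h import *
s=r.read_state();print(s["tcp_pos"])
p=wrist();a=handle(p,"yellow",(.4176,-.2174));print(a)
if a: go([*a[0],.032],a[1]-90)
t=r.read_camera("top");print(handle(t,"blue",(.6246,.0834),zlo=.09,zhi=.13))
print("red",handle(t,"red",(.423,.046)),"green",handle(t,"green",(.615,-.136),zlo=.09,zhi=.13))
```

```text
[ 0.4187 -0.2171  0.1198]
(array([ 0.4173, -0.2167]), 83.87977600097656, np.float64(84.40967413866018), (82, 17), np.float64(0.059397424791919895), np.int64(2384))
shift [-0.0019  0.0006 -0.1172] rows min 1.4070079581244999 yawturn units -0.01971397743017047 deg -0.5647638520824643 ynow -5.555460146940967 tilt [ 0.0002 -0.     -1.    ] j7 0.331857498903045
(array([0.6246, 0.0848]), 0.5867640376091003, np.float64(1.0690509228084295), (80, 18), np.float64(0.10841531206694843), np.int64(148))
red (array([0.4225, 0.0507]), 84.29000854492188, np.float64(84.42007790260318), (80, 18), np.float64(0.05938595103064459), np.int64(134)) green (array([ 0.6143, -0.134 ]), 131.96861267089844, np.float64(130.7557164410043), (19, 81), np.float64(0.10876013433551324), np.int64(136))
```

step_arm(motion="-0.001 0.0005 -0.06 0 0 0 1;-0.001 0.0005 -0.117 0 0 0 1;-0.001 0.0005 -0.117 0 0 0 1;-0.001 0.0005 -0.117 0 0 0 -1;-0.001 0.0005 -0.117 0 0 0 -1;-0.001 0.0005 -0.117 0 0 0 -1;-0.001 0.0005 -0.117 0 0 0 -1;-0.001 0.0005 -0.117 0 0 0 -1", grip_force=50)

```text
t: 19.42
tcp_pos: [0.4184, -0.2168, 0.0329]
ee_rot: [0.741, 0.672, 0.0, 0.0]
force: [-2.7, 1.3, 7.2]
grip_width: 0.0167
finger_force: 50.5
```

step_arm(motion="0 0 0.02 0 0 0 -1;0 0 0.1 0 0 0 -1;0 0 0.2 0 0 0 -1;0 0 0.2 0 0 0.74 -1;0 0 0.2 0 0 0.74 -1;0 0 0.2 0 0 0.74 -1;0 0 0.2 0 0 0.74 -1")

```text
t: 20.3
tcp_pos: [0.4177, -0.2168, 0.1823]
ee_rot: [0.606, 0.795, -0.0, -0.0]
force: [-0.1, 0.7, -2.7]
grip_width: 0.0172
finger_force: 49.5
```

step_arm(motion="0.27 0.2553 0 0 0 0.75 -1;0.27 0.2553 0 0 0 0.75 -1;0.27 0.2553 0 0 0 0.75 -1;0.27 0.2553 0 0 0 0.75 -1;0.27 0.2553 0 0 0 0.75 -1;0.27 0.2553 0 0 0 0.75 -1;0.27 0.2553 0 0 0 0.75 -1")

```text
t: 21.18
tcp_pos: [0.6199, -0.0263, 0.1818]
ee_rot: [0.447, 0.895, -0.001, -0.0]
force: [-0.1, -0.8, -1.4]
grip_width: 0.0171
finger_force: 49.7
```

```bash
python3 - 2>/dev/null <<'E'
from h import *
s=r.read_state();print(s["tcp_pos"],s["grip_width"])
p=wrist()
v=valve(p,"yellow",(.6202,-.026));print(v["C"])
go([.6202,-.026,.0947],37.2)
E
```

```text
[ 0.6199 -0.0263  0.1818] 0.017141861586953355
[ 0.6201 -0.0252]
shift [ 0.0005  0.0009 -0.1165] rows min 1.3983602321505313 yawturn units 0.010461539500005659 deg 0.29970103027986283 ynow 36.90029896972014 tilt [-0.0006 -0.0005 -1.    ] j7 0.7059981271632276
```

step_arm(motion="0 0.0005 -0.07 0 0 0 -1;0 0.0005 -0.1 0 0 0 -1;0 0.0005 -0.11 0 0 0 -1;0 0.0005 -0.114 0 0 0 -1;0 0.0005 -0.118 0 0 0 -1;0 0.0005 -0.118 0 0 0 -1")

```text
t: 21.98
tcp_pos: [0.6207, -0.025, 0.0943]
ee_rot: [0.446, 0.895, 0.0, 0.0]
force: [0.5, -0.3, -1.8]
grip_width: 0.0171
finger_force: 49.7
```

step_arm(motion="0 0 -0.004 0 0 0 -1;0 0 -0.007 0 0 0 -1;0 0 -0.01 0 0 0 -1;0 0 -0.01 0 0 0 -1")

```text
t: 22.48
tcp_pos: [0.6203, -0.0249, 0.086]
ee_rot: [0.446, 0.895, -0.0, -0.0]
force: [-0.1, -0.1, -2.2]
grip_width: 0.0171
finger_force: 49.7
```

step_arm(motion="0 0 -0.003 0 0 0 -1;0 0 -0.006 0 0 0 -1;0 0 -0.007 0 0 0 -1;0 0 -0.007 0 0 0 -1")

```text
t: 22.98
tcp_pos: [0.6206, -0.025, 0.083]
ee_rot: [0.446, 0.895, 0.0, 0.0]
force: [-10.2, -0.1, 18.1]
grip_width: 0.0172
finger_force: 52.4
```

step_arm(motion="0 0 -0.002 0 0 0 0;0 0 -0.002 0 0 0 0;0 0 -0.002 0 0 0 0;0 0 0.06 0 0 0 0;0 0 0.14 0 0 0 0;0 0 0.16 0 0 0 0")

```text
t: 23.72
tcp_pos: [0.6223, -0.0252, 0.2053]
ee_rot: [0.446, 0.895, 0.002, 0.003]
force: [-1.4, 0.5, -1.0]
grip_width: 0.0427
finger_force: 0.0
```

step_arm(motion="-0.264 0.101 0 0 0 -0.74 1;-0.264 0.101 0 0 0 -0.74 1;-0.264 0.101 0 0 0 -0.74 1;-0.264 0.101 0 0 0 -0.74 1;-0.264 0.101 0 0 0 -0.74 1")

```text
t: 24.35
tcp_pos: [0.4213, 0.0516, 0.2008]
ee_rot: [0.602, 0.799, 0.0, -0.0]
force: [0.2, -0.1, 0.5]
grip_width: 0.0853
finger_force: 0.0
```

step_arm(motion="0 0 -0.05 0 0 -0.75 1;0 0 -0.11 0 0 -0.75 1;0 0 -0.11 0 0 -0.75 1;0 0 -0.11 0 0 -0.75 1;0 0 -0.11 0 0 -0.75 1")

```text
t: 24.98
tcp_pos: [0.4237, 0.051, 0.1201]
ee_rot: [0.74, 0.672, 0.001, 0.001]
force: [-0.0, -0.3, 0.6]
grip_width: 0.0853
finger_force: 0.0
```

```bash
python3 - 2>/dev/null <<'E'
from h import *
s=r.read_state();print(s["tcp_pos"])
p=wrist();a=handle(p,"red",(.4225,.0507));print(a)
if a: go([*a[0],.032],a[1]-90)
t=r.read_camera("top");print(handle(t,"yellow",(.6203,-.025),zlo=.09,zhi=.13))
print("red",handle(t,"red",(.423,.046)))
E
```

```text
[0.4237 0.051  0.1201]
(array([0.4217, 0.0509]), 83.6948013305664, np.float64(84.40235511270537), (83, 18), np.float64(0.05916034726011207), np.int64(3058))
shift [-0.0025 -0.0002 -0.1172] rows min 1.4066965903160658 yawturn units -0.027676754655847905 deg -0.7928806161995681 ynow -5.512318053234028 tilt [ 0.0024  0.0008 -1.    ] j7 -0.3265271776502923
(array([ 0.6213, -0.0248]), 126.57329559326172, np.float64(127.21445378402235), (18, 83), np.float64(0.10893042909840145), np.int64(159))
red None
```

step_arm(motion="-0.0015 0 -0.06 0 0 0 1;-0.0015 0 -0.117 0 0 0 1;-0.0015 0 -0.117 0 0 0 1;-0.0015 0 -0.117 0 0 0 -1;-0.0015 0 -0.117 0 0 0 -1;-0.0015 0 -0.117 0 0 0 -1;-0.0015 0 -0.117 0 0 0 -1;-0.0015 0 -0.117 0 0 0 -1", grip_force=50)

```text
t: 26.08
tcp_pos: [0.4219, 0.051, 0.0314]
ee_rot: [0.741, 0.672, 0.001, 0.0]
force: [-0.6, -0.1, 7.6]
grip_width: 0.017
finger_force: 53.4
```

step_arm(motion="0 0 0.02 0 0 0 -1;0 0 0.1 0 0 0 -1;0 0 0.21 0 0 0 -1;0 0 0.21 0 0 0 -1;0.22 0.066 0.21 0 0 -0.68 -1;0.22 0.066 0.21 0 0 -0.68 -1;0.22 0.066 0.21 0 0 -0.68 -1;0.22 0.066 0.21 0 0 -0.68 -1")

```text
t: 27.08
tcp_pos: [0.5878, 0.1013, 0.1874]
ee_rot: [0.844, 0.537, -0.001, 0.0]
force: [-0.3, -0.2, -1.7]
grip_width: 0.0168
finger_force: 52.1
```

step_arm(motion="0 0 0 0 0 0 -1;0 0 0 0 0 0 -1")

```text
t: 27.32
tcp_pos: [0.5856, 0.0999, 0.189]
ee_rot: [0.844, 0.536, 0.0, -0.0]
force: [0.3, -0.4, -1.4]
grip_width: 0.017
finger_force: 52.1
```

```bash
python3 - 2>/dev/null <<'E'
from h import *
s=r.read_state();print(s["tcp_pos"],s["grip_width"])
p=wrist();v=valve(p,"red",(.628,.193));print(v)
go([*v["C"],.0947],v["rib"]-90)
cv2.imwrite("pics/w4.png",p["pixels"])
E
```

```text
[0.5856 0.0999 0.189 ] 0.01696357791114981
{'C': array([0.6298, 0.194 ]), 'circ': array([0.6298, 0.1939]), 'rad': 33.84991455078125, 'ax': (67.02374267578125, 67.1733627319336), 'z': np.float64(0.0497492350739146), 'rib': np.float64(49.20835985348359), 'conf': np.float64(0.8701517079899637), 'n': 195, 'ribc': array([0.6298, 0.1935]), 'tip': array([0.6297, 0.194 ])}
shift [ 0.0588  0.1254 -0.1258] rows min 2.2447320258256855 yawturn units -0.5471017511943197 deg -15.673310653825482 ynow -25.118329492690926 tilt [ 0.0007  0.0006 -1.    ] j7 -0.6083822301280343
```

View pics/w4.png

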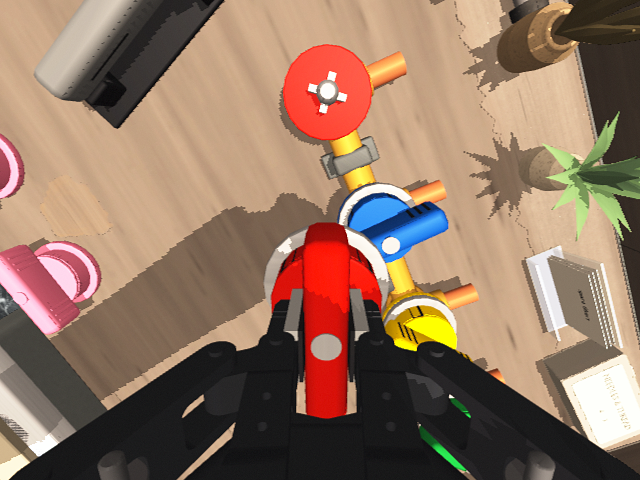

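step_arm(motion="0.059 0.125 0 0 0 -0.547 -1;0.059 0.125 0 0 0 -0.547 -1;0.059 0.125 0 0 0 -0.547 -1;0.059 0.125 -0.03 0 0 -0.547 -1;0.059 0.125 -0.08 0 0 -0.547 -1;0.059 0.125 -0.08 0 0 -0.547 -1;0.059 0.125 -0.08 0 0 -0.547 -1")

```text
t: 28.25
tcp_pos: [0.6311, 0.1936, 0.1301]
ee_rot: [0.909, 0.416, 0.001, 0.0]
force: [0.7, 0.0, -0.8]
grip_width: 0.0172
finger_force: 52.1
```

```bash
python3 - 2>/dev/null <<'E'
from h import *
s=r.read_state();print(s["tcp_pos"])
p=wrist();v=valve(p,"red",(.628,.193));print(v["C"])
go([.6298,.1938,.0947],-40.8)
E
```

```text
[0.6311 0.1936 0.1301]
[0.6307 0.1947]
shift [-0.0022 -0.0001 -0.0477] rows min 0.5729655811675263 yawturn units -0.00047015628156394886 deg -0.013468985322589333 ynow -40.78653101467741 tilt [ 0.0026  0.001  -1.    ] j7 -0.9700969197145797
```

step_arm(motion="-0.001 0.0005 -0.02 0 0 0 -1;-0.001 0.0005 -0.035 0 0 0 -1;-0.001 0.0005 -0.042 0 0 0 -1;-0.001 0.0005 -0.046 0 0 0 -1;-0.001 0.0005 -0.05 0 0 0 -1;-0.001 0.0005 -0.05 0 0 0 -1")

```text
t: 29.05
tcp_pos: [0.63, 0.1944, 0.0906]
ee_rot: [0.909, 0.417, 0.0, 0.0]
force: [2.4, 0.2, -2.9]
grip_width: 0.017
finger_force: 52.1
```

step_arm(motion="0 0 -0.004 0 0 0 -1;0 0 -0.007 0 0 0 -1;0 0 -0.01 0 0 0 -1;0 0 -0.01 0 0 0 -1")

```text
t: 29.55
tcp_pos: [0.63, 0.1944, 0.0831]
ee_rot: [0.909, 0.417, 0.0, 0.0]
force: [3.1, -0.1, -2.3]
grip_width: 0.0171
finger_force: 52.1
```

step_arm(motion="0 0 -0.003 0 0 0 -1;0 0 -0.005 0 0 0 -1;0 0 -0.005 0 0 0 -1")

```text
t: 29.92
tcp_pos: [0.6302, 0.1943, 0.0815]
ee_rot: [0.909, 0.416, 0.001, -0.0]
force: [-4.2, -3.4, 15.4]
grip_width: 0.017
finger_force: 54.6
```

step_arm(motion="0 0 -0.001 0 0 0 0;0 0 -0.001 0 0 0 0;0 0 -0.001 0 0 0 0;0 0 0.06 0 0 0 0;0 0 0.14 0 0 0 0;0 0 0.16 0 0 0 0")

```text
t: 30.68
tcp_pos: [0.6315, 0.1948, 0.204]
ee_rot: [0.909, 0.416, 0.003, 0.0]
force: [-0.6, 0.1, -0.1]
grip_width: 0.0425
finger_force: 0.0
```

step_arm(motion="-0.2 0.14 0 0 0 -0.58 1;-0.2 0.14 0 0 0 -0.58 1;-0.2 0.14 0 0 0 -0.58 1;-0.2 0.14 0 0 0 -0.58 1;-0.2 0.14 0 0 0 -0.58 1;-0.2 0.14 0 0 0 -0.58 1")

```text
t: 31.42
tcp_pos: [0.4809, 0.2982, 0.1992]
ee_rot: [0.96, 0.28, -0.0, 0.0]
force: [-0.1, -0.5, -0.9]
grip_width: 0.0851
finger_force: 0.0
```

```bash
python3 - 2>/dev/null <<'E'
from h import *
s=r.read_state();print(s["tcp_pos"])
t=r.read_camera("top");X=cloud(t)
V=dict(red=(.6298,.194),blue=(.6246,.0834),yellow=(.6203,-.025),green=(.615,-.136))
for c in V: print(c,handle(t,c,V[c],zlo=.09,zhi=.13))
p=wrist();cv2.imwrite("pics/w5.png",p["pixels"]);np.savez("w5.npz",pix=p["pixels"],depth=p["depth"],K=p["K"],xyz=p["xyz"],rotation=p["rotation"])
for n in ["scanner_grip","cradle_rest","scanner_focus"]: print(n,[(x["location"],x["p"]) for x in r.spot_point(n,p)][:2])
c=r.cut_out("scanner_grip",p)
if c:
    m=c[0]["region"];X=cloud(p);P=X[m&(p["depth"]>0)];P=P[(P[:,2]>.045)&(P[:,2]<.075)]
    print(c[0]["p"],len(P),cv2.minAreaRect((P[:,:2]*1000).astype(np.float32)),np.percentile(P[:,2],[50,90]))
# label in top/scene
for q in (t,r.read_camera("scene")):
    l=r.cut_out("label",q)
    if l:
        m=l[0]["region"]&(q["depth"]>0);P=cloud(q)[m];c0=P.mean(0);u,S,W=np.linalg.svd(P-c0);print("label",l[0]["p"],m.sum(),c0,W[2],S)
E
```

```text
[0.4809 0.2982 0.1992]
red (array([0.628 , 0.1936]), 49.807029724121094, np.float64(49.98382667648655), (83, 18), np.float64(0.10914641114659962), np.int64(147))
blue (array([0.6246, 0.0847]), 0.7073678374290466, np.float64(1.030556651977463), (80, 18), np.float64(0.10852412866317107), np.int64(147))
yellow (array([ 0.6213, -0.0247]), 127.65574645996094, np.float64(126.97263701476682), (19, 83), np.float64(0.10828813406170279), np.int64(160))
green (array([ 0.6144, -0.1344]), 131.81037139892578, np.float64(130.6872007719943), (18, 82), np.float64(0.10901890337652198), np.int64(136))
scanner_grip [([0.5143, 0.3113, 0.0336], 0.97)]
cradle_rest []
scanner_focus []
0.9 7302 ((515.9437866210938, 312.4765625), (158.16015625, 43.93111801147461), 18.331811904907227) [0.056  0.0603]
label 0.76 1562 [ 0.6507 -0.3436  0.1408] [-0.9733  0.0964  0.2081] [1.957  1.5972 0.6745]
label 0.75 2553 [ 0.6405 -0.3526  0.1092] [-0.9909  0.0538  0.1233] [2.7477 2.1456 0.8273]
```

View pics/w5.png

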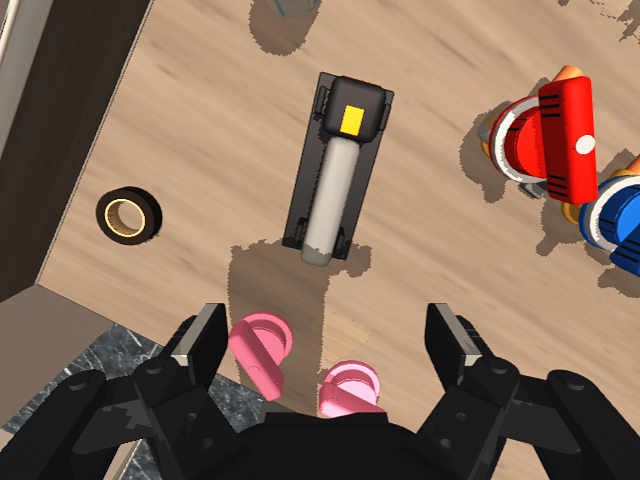

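```bash
python3 - 2>/dev/null <<'E'
from h import *
f=np.load("w5.npz");p=dict(f);p["pixels"]=p.pop("pix")
X=cloud(p);h=cv2.cvtColor(p["pixels"],cv2.COLOR_BGR2HSV)
m=(h[...,1]<60)&(h[...,2]>90)&(X[...,2]>.045)&(X[...,2]<.062)&(np.hypot(X[...,0]-.515,X[...,1]-.312)<.1)
P=X[m][:,:2];print(m.sum(),cv2.minAreaRect((P*1000).astype(np.float32)))
q=P-P.mean(0);w,V=np.linalg.eigh(q.T@q);print(np.degrees(np.arctan2(V[1,1],V[0,1]))%180,P.mean(0),np.median(X[m][:,2]))
for n in("scene","top"):
    c=r.read_camera(n);X=cloud(c)
    for lo,hi in((.03,.15),(.06,.12)):
        m=(abs(X[...,1]+.36)<.055)&(abs(X[...,0]-.63)<.03)&(X[...,2]>lo)&(X[...,2]<hi)
        P=X[m]; L,_,_,_=np.linalg.lstsq(np.c_[np.ones(len(P)),P[:,1]+.36,P[:,2]-.09],P[:,0],rcond=None)
        res=P[:,0]-np.c_[np.ones(len(P)),P[:,1]+.36,P[:,2]-.09]@L;k=abs(res)<.004
        P=P[k];L,_,_,_=np.linalg.lstsq(np.c_[np.ones(len(P)),P[:,1]+.36,P[:,2]-.09],P[:,0],rcond=None)
        print(n,len(P),"x at",L,"yaw of inward normal",np.degrees(np.arctan2(-L[1],1)))
    print([(x["location"],x["p"]) for x in r.spot_point("label",c)][:1])
s=r.read_state();print(s["tcp_pos"])
go([.5155,.312,.10],-72)
E
```

```text
3987 ((512.5838623046875, 311.6964111328125), (150.90048217773438, 29.296947479248047), 17.871946334838867)
18.200858797250106 [0.5001 0.3073] 0.05508846725091726
scene 803 x at [ 0.6307 -0.0629 -0.0089] yaw of inward normal 3.597220861910298
scene 418 x at [ 0.6308 -0.0651  0.0056] yaw of inward normal 3.7237277839786356
[([0.6245, -0.3604, 0.0899], 0.72)]
top 247 x at [ 0.6295 -0.0678 -0.0165] yaw of inward normal 3.877288894114353
top 133 x at [ 0.6294 -0.0674  0.0024] yaw of inward normal 3.8561921400187584
[([0.6262, -0.3619, 0.0904], 0.64)]
[0.4798 0.2995 0.1995]
shift [ 0.0476  0.0167 -0.1326] rows min 1.7025493012387445 yawturn units -0.5104189268302828 deg -14.622425145485991 ynow -57.37757485451401 tilt [ 0. -0. -1.] j7 -1.5833016824812551
```

step_arm(motion="0.0476 0.0167 -0.05 0 0 -0.503 1;0.0476 0.0167 -0.1 0 0 -0.503 1;0.0476 0.0167 -0.1 0 0 -0.503 1;0.0476 0.0167 -0.1 0 0 -0.503 1;0.0476 0.0167 -0.1 0 0 -0.503 1;0.0476 0.0167 -0.1 0 0 -0.503 1")

```text
t: 32.83
tcp_pos: [0.516, 0.3123, 0.1258]
ee_rot: [0.987, 0.158, 0.001, -0.001]
force: [1.1, -0.4, -0.5]
grip_width: 0.085
finger_force: 0.0
```

```bash
python3 - 2>/dev/null <<'E'
from h import *
go([.5155,.312,.020],-71.8)
p=wrist()
X=cloud(p);h=cv2.cvtColor(p["pixels"],cv2.COLOR_BGR2HSV)
d=X-np.array([.5155,.312,0]);a=np.radians(18.2);u=d[...,0]*np.cos(a)+d[...,1]*np.sin(a);v=-d[...,0]*np.sin(a)+d[...,1]*np.cos(a)
m=(X[...,2]>.045)&(X[...,2]<.075)&(abs(v)<.04)&(abs(u)<.11)
for lo in np.arange(-.09,.09,.02):
    k=m&(u>lo)&(u<lo+.02)
    if k.sum()>10: print(round(lo,3),k.sum(),np.percentile(v[k],[2,50,98]),np.median(X[...,2][k]))
print("u",np.percentile(u[m],[.5,99.5]))
cv2.imwrite("pics/w6.png",p["pixels"])
E
```

```text
shift [-0.0006 -0.0005 -0.1411] rows min 1.6929487297162136 yawturn units -0.0013329505705030082 deg -0.038186220994688824 ynow -71.76181377900531 tilt [ 0.0015  0.0014 -1.    ] j7 -1.7721037861481224
-0.09 245 [-0.0122  0.0003  0.0121] 0.05462621175275639
-0.07 911 [-0.0135 -0.0004  0.0134] 0.055035052738851925
-0.05 987 [-0.0131  0.0003  0.0138] 0.05509283438399967
-0.03 1058 [-0.0133 -0.0003  0.0135] 0.055126813504072864
-0.01 1143 [-0.013   0.0004  0.0138] 0.05515200092353431
0.01 1265 [-0.0132  0.0004  0.0136] 0.055018384062852616
0.03 1736 [-0.0198  0.0005  0.0203] 0.058936858594995256
0.05 2469 [-0.0204  0.0005  0.0212] 0.059666190955748044
0.07 1148 [-0.0195  0.0006  0.0202] 0.058307354117583796
u [-0.0757  0.0789]
```

View pics/w6.png

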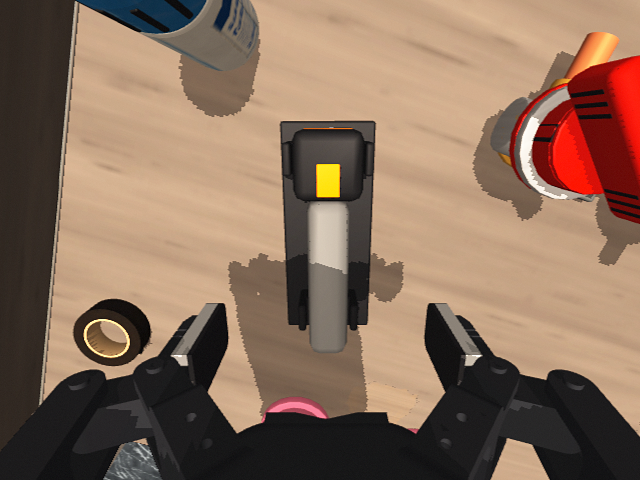

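step_arm(motion="0 0 -0.07 0 0 0 1;0 0 -0.12 0 0 0 1;0 0 -0.14 0 0 0 1;0 0 -0.14 0 0 0 1;0 0 -0.14 0 0 0 -1;0 0 -0.14 0 0 0 -1;0 0 -0.14 0 0 0 -1;0 0 -0.14 0 0 0 -1", grip_force=60)

```text
t: 33.88
tcp_pos: [0.516, 0.3123, 0.0203]
ee_rot: [0.987, 0.158, 0.001, -0.0]
force: [-0.8, -0.4, 5.9]
grip_width: 0.0271
finger_force: 59.6
```

step_arm(motion="0 0 0 0 0 0 -1;0 0 0 0 0 0 -1")

```text
t: 34.12
tcp_pos: [0.516, 0.3122, 0.0203]
ee_rot: [0.987, 0.158, 0.001, -0.0]
force: [-0.8, -0.8, 5.6]
grip_width: 0.0275
finger_force: 59.6
```

step_arm(motion="0 0 0.03 0 0 0 -1;0 0 0.08 0 0 0 -1;0 0 0.16 0 0 0 -1;0 0 0.24 0 0 0 -1;0 0 0.28 0 0 0 -1;0 0 0.28 0 0 0 -1")

```text
t: 34.88
tcp_pos: [0.5165, 0.3125, 0.232]
ee_rot: [0.987, 0.158, 0.002, -0.001]
force: [0.2, -0.2, -2.1]
grip_width: 0.027
finger_force: 59.1
```

```bash
python3 - 2>/dev/null <<'E'
from h import *
go([.4504,-.373,.23],-86.2)
E
```

```text
shift [-0.0881 -0.914  -0.0027] rows min 11.018557760867441 yawturn units -0.5027874223050199 deg -14.403798645169715 ynow -71.79620135483029 tilt [ 0.0034  0.0028 -1.    ] j7 -1.7947617119277437
```

step_arm(motion="-0.006 -0.057 0 0 0 -0.03 -1;-0.011 -0.114 0 0 0 -0.06 -1;-0.017 -0.171 0 0 0 -0.09 -1;-0.022 -0.229 0 0 0 -0.12 -1;-0.028 -0.286 0 0 0 -0.15 -1;-0.033 -0.343 0 0 0 -0.18 -1;-0.039 -0.4 0 0 0 -0.21 -1;-0.044 -0.457 0 0 0 -0.25 -1")

```text
t: 35.88
tcp_pos: [0.4814, -0.0321, 0.228]
ee_rot: [0.995, 0.096, -0.001, 0.0]
force: [0.5, -0.5, -1.4]
grip_width: 0.0272
finger_force: 59.2
```

step_arm(motion="-0.006 -0.057 0 0 0 -0.03 -1;-0.011 -0.114 0 0 0 -0.06 -1;-0.017 -0.171 0 0 0 -0.09 -1;-0.022 -0.229 0 0 0 -0.12 -1;-0.028 -0.286 0 0 0 -0.15 -1;-0.033 -0.343 0 0 0 -0.18 -1;-0.039 -0.4 0 0 0 -0.21 -1;-0.044 -0.457 0 0 0 -0.25 -1")

```text
t: 36.88
tcp_pos: [0.4488, -0.3743, 0.2279]
ee_rot: [0.999, 0.034, -0.001, -0.0]
force: [0.7, 0.3, -0.7]
grip_width: 0.027
finger_force: 59.2
```

step_arm(motion="0 0 -0.05 0 0 0 -1;0 0 -0.1 0 0 0 -1;0 0 -0.14 0 0 0 -1;0 0 -0.14 0 0 0 -1;0 0 -0.14 0 0 0 -1")

```text
t: 37.5
tcp_pos: [0.4496, -0.3738, 0.1251]
ee_rot: [0.999, 0.034, 0.0, 0.0]
force: [0.4, 0.8, -0.9]
grip_width: 0.0271
finger_force: 59.5
```

```bash
python3 - 2>/dev/null <<'E'
from h import *
go([.4504,-.373,.068],-86.2)
p=wrist();cv2.imwrite("pics/w7.png",p["pixels"]);X=cloud(p)
m=(abs(X[...,1]+.36)<.055)&(abs(X[...,0]-.63)<.03)&(X[...,2]>.03)&(X[...,2]<.15);P=X[m]
for i in range(2):
    A=np.c_[np.ones(len(P)),P[:,1]+.36,P[:,2]-.09];L=np.linalg.lstsq(A,P[:,0],rcond=None)[0];P=P[abs(P[:,0]-A@L)<.004]
print(len(P),L,np.degrees(np.arctan2(-L[1],1)))
print([(x["location"],x["p"]) for x in r.spot_point("label",p)][:2])
t=r.read_camera("scene");c=r.cut_out("scanner_grip",t)
if c:
    P=cloud(t)[c[0]["region"]&(t["depth"]>0)];print(c[0]["p"],cv2.minAreaRect((P[:,:2]*1000).astype(np.float32)))
print([(x["location"],x["p"]) for x in r.spot_point("scanner_grip",t)][:2],[(x["location"],x["p"]) for x in r.spot_point("scanner_focus",t)][:2])
E
```

```text
shift [ 0.0011  0.0011 -0.0761] rows min 0.9133838785881996 yawturn units -0.0023596966138960847 deg -0.0676003284537785 ynow -86.13239967154622 tilt [ 0.0001 -0.0006 -1.    ] j7 -0.6105913920744069
0 [0. 0. 0.] -0.0
[]
0.79 ((480.39263916015625, -383.4030456542969), (58.07300567626953, 227.1719207763672), 78.3807373046875)
[([0.4508, -0.3739, 0.1444], 0.74), ([0.623, 0.0277, 0.0025], 0.51)] [([0.6217, -0.0295, 0.0491], 0.62)]
```

View pics/w7.png

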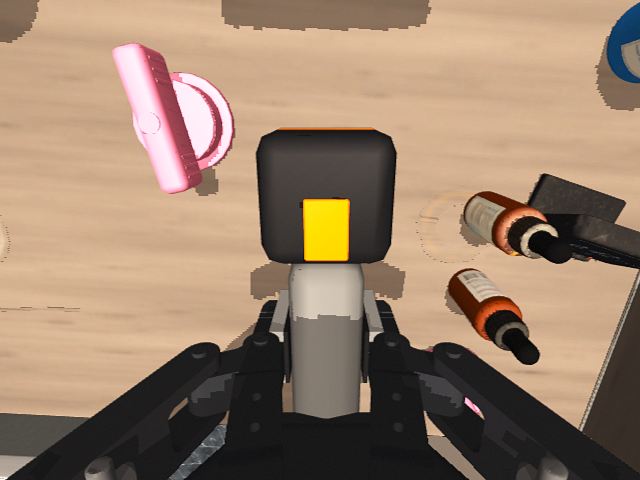

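step_arm(motion="0.001 0.001 -0.025 0 0 0 -1;0.001 0.001 -0.05 0 0 0 -1;0.001 0.001 -0.07 0 0 0 -1;0.001 0.001 -0.0757 0 0 0 -1;0.001 0.001 -0.0757 0 0 0 -1;0.001 0.001 -0.0757 0 0 0 -1;0.001 0.001 -0.0757 0 0 0 -1;0.001 0.001 -0.0757 0 0 0 -1")

```text
t: 38.8
tcp_pos: [0.4505, -0.3728, 0.068]
ee_rot: [0.999, 0.034, 0.0, 0.0]
force: [0.1, 0.2, -1.2]
grip_width: 0.0271
finger_force: 59.5
```

```bash
python3 - 2>/dev/null <<'E'
from h import *
go([.4504,-.373,.0683],-86.2)
t=r.read_camera("scene");cv2.imwrite("pics/s8.png",cv2.resize(t["pixels"][150:320,350:560],None,fx=3,fy=3))
print([(x["location"],x["p"]) for x in r.spot_point("scanner_grip",t)][:1],[(x["location"],x["p"]) for x in r.spot_point("label",t)][:1])
E
```

```text
shift [-0.0001 -0.0002  0.0004] rows min 0.00587701028218501 yawturn units -0.003098511004189801 deg -0.08876580165745906 ynow -86.11123419834254 tilt [ 0.0005 -0.0002 -1.    ] j7 -0.5690961670161349
[([0.4496, -0.3728, 0.0859], 0.57)] [([0.6289, -0.3619, 0.0942], 0.89)]
```

View pics/s8.png

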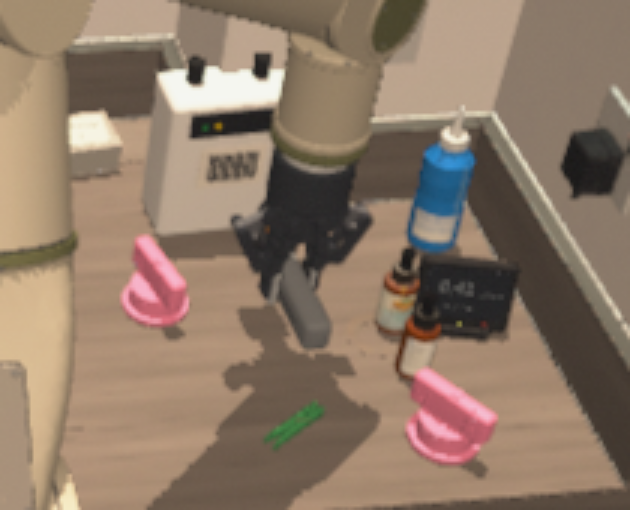

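step_arm(motion="0 0 0 0 0 0 -1;0 0 0 0 0 0 -1;0 0 0 0 0 0 -1;0 0 0 0 0 0 -1;0 0 0 0 0 0 -1;0 0 0 0 0 0 -1;0 0 0 0 0 0 -1;0 0 0 0 0 0 -1")

```text
t: 39.95
tcp_pos: [0.4503, -0.3728, 0.0677]
ee_rot: [0.999, 0.034, -0.0, 0.0]
force: [-0.1, -0.0, -1.4]
grip_width: 0.0274
finger_force: 59.5
```

step_arm(motion="0 0 0 0 0 0 -1;0 0 0 0 0 0 -1;0 0 0 0 0 0 -1;0 0 0 0 0 0 -1;0 0 0 0 0 0 -1;0 0 0 0 0 0 -1;0 0 0 0 0 0 -1;0 0 0 0 0 0 -1")

```text
t: 40.95
tcp_pos: [0.4503, -0.3728, 0.0677]
ee_rot: [0.999, 0.034, 0.0, 0.0]
force: [0.5, 0.1, -1.1]
grip_width: 0.0271
finger_force: 59.5
```

step_arm(motion="0 0 0 0 0 0 -1;0 0 0 0 0 0 -1;0 0 0 0 0 0 -1;0 0 0 0 0 0 -1;0 0 0 0 0 0 -1;0 0 0 0 0 0 -1;0 0 0 0 0 0 -1;0 0 0 0 0 0 -1")

```text
t: 41.95
tcp_pos: [0.4503, -0.3728, 0.0677]
ee_rot: [0.999, 0.034, 0.0, 0.0]
force: [0.6, -0.1, -3.1]
grip_width: 0.0273
finger_force: 59.5
```

step_arm(motion="0 0 0.05 0 0 0 -1;0 0 0.1 0 0 0 -1;0 0 0.16 0 0 0 -1;0 0 0.215 0 0 0 -1;0 0 0.215 0 0 0 -1")

```text
t: 42.58
tcp_pos: [0.4513, -0.374, 0.232]
ee_rot: [0.999, 0.034, 0.002, 0.001]
force: [-0.3, -0.1, -2.8]
grip_width: 0.0275
finger_force: 59.6
```

step_arm(motion="0.006 0.057 0 0 0 0.03 -1;0.011 0.114 0 0 0 0.06 -1;0.017 0.171 0 0 0 0.09 -1;0.022 0.229 0 0 0 0.12 -1;0.028 0.286 0 0 0 0.15 -1;0.033 0.343 0 0 0 0.18 -1;0.039 0.4 0 0 0 0.21 -1;0.044 0.457 0 0 0 0.25 -1")

```text
t: 43.58
tcp_pos: [0.4828, -0.0285, 0.2281]
ee_rot: [0.995, 0.097, -0.0, -0.0]
force: [-0.3, 0.2, -2.5]
grip_width: 0.0278
finger_force: 59.8
```

step_arm(motion="0.006 0.057 0 0 0 0.03 -1;0.011 0.114 0 0 0 0.06 -1;0.017 0.171 0 0 0 0.09 -1;0.022 0.229 0 0 0 0.12 -1;0.028 0.286 0 0 0 0.15 -1;0.033 0.343 0 0 0 0.18 -1;0.039 0.4 0 0 0 0.21 -1;0.044 0.457 0 0 0 0.25 -1")

```text
t: 44.58
tcp_pos: [0.5159, 0.3139, 0.2276]
ee_rot: [0.987, 0.158, -0.001, 0.0]
force: [0.5, -0.1, -1.7]
grip_width: 0.0274
finger_force: 59.8
```

step_arm(motion="0 0 -0.05 0 0 0 -1;0 0 -0.1 0 0 0 -1;0 0 -0.15 0 0 0 -1;0 0 -0.18 0 0 0 -1;0 0 -0.18 0 0 0 -1;0 0 -0.18 0 0 0 -1")

```text
t: 45.32
tcp_pos: [0.5166, 0.3128, 0.0946]
ee_rot: [0.987, 0.158, 0.0, -0.0]
force: [-0.1, -0.8, -1.6]
grip_width: 0.0277
finger_force: 59.8
```

```bash
python3 - 2>/dev/null <<'E'
from h import *
go([.516,.3122,.0203],-71.8);print(r.read_state()["tcp_pos"])
p=wrist();X=cloud(p);a=np.radians(18.2)
for R0 in [1]:
    d=X-np.array([.516,.3122,0]);u=d[...,0]*np.cos(a)+d[...,1]*np.sin(a);v=-d[...,0]*np.sin(a)+d[...,1]*np.cos(a)
    m=(X[...,2]>.002)&(X[...,2]<.045)&(abs(v)<.05)&(abs(u)<.11)
    print("tray",np.percentile(u[m],[1,99]),np.percentile(v[m],[1,99]),m.sum())
    P=np.c_[u[m],v[m]]*1000;print(cv2.minAreaRect(P.astype(np.float32)))
    m=(X[...,2]>.09)&(X[...,2]<.14)&(abs(v)<.04)&(abs(u-.065)<.02);print("head v",np.percentile(v[m],[1,50,99]),"u",np.percentile(u[m],99),"z",np.median(X[...,2][m]))
E
```

```text
shift [-0.0008 -0.0008 -0.099 ] rows min 1.1884303812521624 yawturn units 5.75302565972591e-05 deg 0.0016481204486638035 ynow -71.80164812044866 tilt [ 0.0006  0.0003 -1.    ] j7 -1.7401300412559806
[0.5166 0.3128 0.0946]
tray [-0.0342  0.0839] [-0.0344  0.0348] 1330
((33.933746337890625, 0.22566986083984375), (147.2129669189453, 70.1883773803711), 0.02716468647122383)
head v [-0.0196  0.0013  0.0224] u 0.07968358075847529 z 0.133658605856671
```

step_arm(motion="-0.0008 -0.001 -0.03 0 0 0 -1;-0.0008 -0.001 -0.06 0 0 0 -1;-0.0008 -0.001 -0.075 0 0 0 -1;-0.0008 -0.001 -0.085 0 0 0 -1;-0.0008 -0.001 -0.092 0 0 0 -1;-0.0008 -0.001 -0.0965 0 0 0 -1;-0.0008 -0.001 -0.0965 0 0 0 -1;-0.0008 -0.001 -0.0965 0 0 0 -1")

```text
t: 46.38
tcp_pos: [0.5159, 0.3121, 0.0219]
ee_rot: [0.987, 0.158, 0.0, -0.0]
force: [-0.8, 0.7, -0.7]
grip_width: 0.0273
finger_force: 59.8
```

step_arm(motion="0 0 -0.001 0 0 0 -1;0 0 -0.002 0 0 0 -1;0 0 -0.0025 0 0 0 -1;0 0 -0.0025 0 0 0 -1")

```text
t: 46.88
tcp_pos: [0.5158, 0.312, 0.0203]
ee_rot: [0.987, 0.158, 0.0, -0.0]
force: [-3.9, -1.5, 5.0]
grip_width: 0.0274
finger_force: 60.9
```

step_arm(motion="0 0 0 0 0 0 0;0 0 0 0 0 0 1;0 0 0 0 0 0 1;0 0 0 0 0 0 1;0 0 0 0 0 0 1;0 0 0.06 0 0 0 1;0 0 0.14 0 0 0 1;0 0 0.25 0 0 0 1")

```text
t: 47.88
tcp_pos: [0.5153, 0.3117, 0.1888]
ee_rot: [0.987, 0.158, -0.0, 0.0]
force: [0.3, 1.3, -0.8]
grip_width: 0.0854
finger_force: 0.0
```

step_arm(motion="-0.08 -0.03 0.03 0 0 0 1;-0.08 -0.03 0.03 0 0 0 1;-0.08 -0.03 0.03 0 0 0 1;-0.08 -0.03 0.03 0 0 0 1")

```text
t: 48.38
tcp_pos: [0.4561, 0.2895, 0.2089]
ee_rot: [0.987, 0.158, -0.0, 0.001]
force: [-0.1, -0.2, -0.7]
grip_width: 0.0858
finger_force: 0.0
```

```bash
python3 - 2>/dev/null <<'E'
from h import *
t=r.read_camera("top")
V=dict(red=(.6298,.194),blue=(.6246,.0834),yellow=(.6203,-.025),green=(.615,-.136))
for c in V: print(c,handle(t,c,V[c],zlo=.09,zhi=.13))
p=wrist();cv2.imwrite("pics/w9.png",p["pixels"])
X=cloud(p);d=X-np.array([.5155,.312,0]);a=np.radians(18.2);u=d[...,0]*np.cos(a)+d[...,1]*np.sin(a);v=-d[...,0]*np.sin(a)+d[...,1]*np.cos(a)
m=(X[...,2]>.045)&(X[...,2]<.075)&(abs(v)<.04)&(abs(u)<.11)
for lo in (-.07,-.01,.05):
    k=m&(u>lo)&(u<lo+.02);print(lo,k.sum(),np.percentile(v[k],[2,50,98]),np.median(X[...,2][k]))
print("u",np.percentile(u[m],[.5,99.5]),r.read_state()["tcp_pos"])
E
```

```text
red (array([0.6277, 0.1929]), 49.66167449951172, np.float64(49.67621713247318), (82, 18), np.float64(0.10940800957700825), np.int64(147))
blue (array([0.6252, 0.0849]), 1.3168576955795288, np.float64(1.4439125506849564), (81, 18), np.float64(0.10898020017688248), np.int64(149))
yellow (array([ 0.6215, -0.0248]), 126.64068984985352, np.float64(126.95571822044288), (19, 83), np.float64(0.10898983576517352), np.int64(159))
green (array([ 0.6144, -0.1345]), 131.29102325439453, np.float64(131.35746370822943), (18, 82), np.float64(0.1088037656136347), np.int64(138))
-0.07 675 [-0.0122  0.0013  0.0149] 0.05501792301947728
-0.01 807 [-0.0124  0.0011  0.0147] 0.055060405151803105
0.05 1611 [-0.0195  0.0009  0.0221] 0.05963531477296824
u [-0.077   0.0779] [0.4562 0.2894 0.2089]
```

View pics/w9.png

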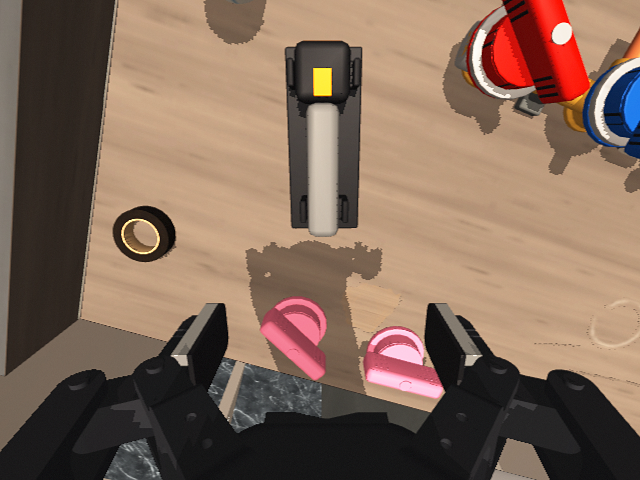

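The scanner is back in its cradle at (323,140) with its nose up as before, and all four handles are home.

```bash
python3 -c "
from workcell import r
print(r.close_job())"
```

```text
the job is handed in; nothing more can be done
None
```

The job is handed in: all four T-handles are fully home on their own-colour valves, the scanner was held at the label for about three seconds and laid back in its cradle nose as before, and the can and bottles were not touched.

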